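Load a stiffener plate into the welding feeder

ROBOT

A 7-joint arm with a two-finger parallel gripper is mounted at the origin on the work surface. World frame = base frame: x ahead of the robot, y to its left, z up, the work surface at z = 0. Lengths are in m, angles in rad, forces in N, time in s.
With the tool pointing down it reaches from about 0.4 to 0.85 m from the base axis. Payload 10.4 kg.
Tool frame: the origin (TCP) lies at the very end of the fingers, on their centre line; the grasp point (between the pads) lies 19 mm behind it; z points along the fingers, y is the line along which they close (so a half turn about z gives the same grasp; the last joint's range is limited). The gripper opens to 85 mm and grips with 20 to 120 N. Pads are 22 mm wide; open, the fingers measure 114 mm over their backs; the gripper's body (76 mm by 85 mm) begins 54 mm behind the grasp point. The pads swing forward as they close: fully open they stand 13 mm farther back than shut.
Start: joints at [1.28, 0.332, -0.065, 1.46, 0.022, 1.35, -0.088], TCP at [0.165, -0.603, 0.204] pointing down, gripper open.
Joint ranges: [-2.6, 2.6], [-0.5, 2.12], [-1.47, 1.34], [0.16, 2.42], [-1.27, 4.41], [0.06, 2.06], [-2.6, 2.6]. Speed limits (rad/s): [2.22, 2.22, 2.79, 2.79, 3.14, 3.14, 3.14].

INTERFACE

Orientations are given as a unit quaternion [x, y, z, w].
In Python, from workcell import * gives the robot as it stands.
- The arm moves only by the tool step_arm, never from a script. Its argument "commands" is one flat list of numbers, 7 for each row, row after row: the finger opening in mm, from 0 to 85.4, then the shift along the world's x, y, z as a fraction of full scale, then the turn, a rotation vector about the world's x, y, z as a fraction of full scale. A call has exactly 10 rows; each row is the pose to reach, as a shift and turn from the pose commanded when the call began, turning the shorter way round; what a row does not reach only later rows make up. Full scale, the value 1, is 0.6 m for a shift and pi rad for a turn. A row lasts 1/8 s, in which the tool goes at most 62.5 mm and 10.7 degrees, less where a joint would pass 70% of its speed; a pose out of reach is approached as far as the arm can. A call with a number of a shift or a turn outside -1 to 1 is refused whole. A call with a gripper value outside its range is refused whole. The fingers move at their own pace and stop on an object; "squeeze" is the grip in N (left out, the last holds). Time passes only in rows, so rows that repeat a pose let the fingers close, or fill a call up. It gives the time, the measured TCP pose, the force, the opening and the grip force at its end, in the units of the state.
- get_obs(): the state, without advancing time (a new reading comes with each control period).
- camera(name): name is "scene" or "top"; returns the picture (420x560x3 uint8, red, green, blue); there is no depth.
- camera_params(name): a dict with "mtx" (3x3 intrinsics, pixels), "dist" ([k1, k2, p1, p2, k3] as OpenCV has them; the pictures are not rectified), "extrinsics" (4x4, takes a point from world to camera coordinates). Camera axes: x right, y down, z forward; pixel columns grow to the right and rows downward; lengths in m; the calibration is good to about 2 mm. A picture is of the moment at which its call begins. camera_params takes no time and is no camera call.
- hand_in(): hands the job in; it is judged then, once.
The state is a dict: "clock": time; "joint_pos": joint angles; "joint_velocities": joint speeds; "tau": joint torques, N m; "position": TCP position; "ee_rot": TCP orientation; "ft_force": force on the tool from outside, world axes, zero at the start; "torque": the same for the moment, N m; "grip_width": opening from 0.0 (shut) to 1.0 (fully open); "grasp_force": force on a finger pad.
Only numpy, scipy, OpenCV 4.12 (cv2) and the standard library are available. Lean on these libraries where they do the work, as an engineer would, in place of code of your own. Each camera call takes 0.05 s, during which the arm holds its last target. There are 200 camera calls.

TASK

Slide the red cover of the plate feeder fully open, take the steel plate out of the leaning green rack and, with the plate upright and its lower edge already inside the yellow funnel, let go so that it drops right down into the narrow well. Then slide the cover fully shut again to keep spatter out. Leave the spool, the square steel cup, the hammer and the spray can where they are.

Things in the scene. Friction and masses are not known exactly. Their poses are not given: they have to be found in the camera images.
- feeder: Plate feeder, fixed: grey base, blue block with a narrow well, yellow funnel, two aluminium cover rails. Origin: on the bench below the well's centre; z up. Rails at x = -42 and +42 mm (10 mm wide), y from -83 to +238 mm, tops 158 mm above the bench (highest fixed part). In the well the plate stands upright, thickness along the feeder's x, width along its y.
- funnel_mouth (a point): Centre of the funnel's open mouth, 148 mm above the bench, right over the feeder's origin, axes as the feeder. The mouth is 64 mm (x) by 144 mm (y); it narrows evenly over 42 mm down to the throat of the well, 106 mm above the bench.
- well_floor (a point): Centre of the well's floor, 12 mm above the bench, axes as the feeder. The well is 15 mm wide (x), 118 mm long (y) and 94 mm deep up to the throat.
- cover (a joint): Red sliding cover over the funnel, 74 x 150 x 6 mm, its upper face 158 mm above the bench. 0 = fully shut (stop), 0.150 m = fully open (stop); it opens towards the feeder's +y. It slides with about 1.5 N of friction plus 8 N per m/s and stays where it is left. It may start slightly ajar.
- cover_knob (a point): Black upright knob on the middle of the cover, a round post 24 mm in diameter and 50 mm tall, 158 to 208 mm above the bench. The point is its centre, 183 mm above the bench; it moves with the cover. At the shut stop it stands right over the feeder's origin.
- rack: Green rack, fixed: its slot leans 30 degrees from vertical about the rack's y axis, upper end towards its -x (at yaw 0, towards the robot). Origin: on the bench, right below the slot; its dark base, 110 x 140 x 10 mm, reaches from x = -70 to +40 mm.
- rack_slot (a point): Centre of the slot's floor, 30 mm above the bench; z points up along the slope, y along the slot. Slot 13 mm wide (x). Lower (-x) side: two fins 62 mm long up the slope, 16 mm wide, at y = -47 and +47 mm, 78 mm free between them. Upper (+x) side: a 25 mm high lip over the full width. Draw the plate out along z.
- plate_mid (a point): Centre of the loose bright steel plate: 8 mm thick (x), 110 mm wide (y), 90 mm tall (z), two 20 mm bolt holes 22 mm below the middle; 0.5 to 0.75 kg. Its z points up along the slope while it leans in the rack. A half turn about z makes no difference. In the well its centre is 57 mm above the bench.
- plate_foot (a point): Middle of the lower edge of the plate, 45 mm below its centre along its z; axes as the plate.
- plate: The same plate; origin at the middle of its lower edge, axes as above.
- spool: Bystander: white wire spool lying flat, 100 mm in diameter, 45 mm high; origin under its centre.
- tube_stub: Bystander: rust-coloured cup of square tube with a closed bottom, 80 x 80 x 100 mm, standing; origin under its centre.
- hammer: Bystander: hammer, 260 mm long, lying; origin under its middle.
- spray_can: Bystander: green spray can, 60 mm in diameter, 170 mm tall, standing; origin under its centre.
There are look-alikes about, which are no part of the job. What is meant by the plate is not black, orange or purple, and is the smaller of those in its own colour.

How it is judged:
On the way, in this order (a step that is already met when the one before it is completed fails the run):
1. the cover is slid fully open (within 10 mm of its stop) (value of joint cover above 0.14 m), for 0.1 s.
2. the plate, held by the fingers and upright within 0.3 rad, has its lower edge in the funnel, at least 5 mm below the mouth (contact force between plate and the fingers above 1 N and z of plate_foot in the frame of feeder below 0.143 m and x of plate_foot in the frame of feeder between -0.035 and 0.035 m and y of plate_foot in the frame of feeder between -0.03 and 0.03 m and angle between plate_mid's own z axis and vertical below 0.3 rad), for 0.1 s.
3. let go, the plate has dropped to the floor of the well (z of plate_mid in the frame of feeder between 0.05 and 0.063 m and x of plate_mid in the frame of feeder between -0.009 and 0.009 m and y of plate_mid in the frame of feeder between -0.01 and 0.01 m and angle between the x axis of plate_mid and the x axis of feeder, either way round below 0.15 rad and angle between plate_mid's own z axis and vertical below 0.15 rad and contact force between plate and the fingers below 0.1 N), for 0.2 s.
4. the cover is slid shut (within 6 mm of its stop) (value of joint cover below 0.006 m), for 0.2 s.
At the end, for the whole second after the job is handed in: The plate stands at rest on the floor of the well (its centre within 6 mm of 57 mm height above the feeder's origin, within 9 mm along x and 10 mm along y of the well's middle, upright and aligned within 0.15 rad), the fingers are off it, and the cover is within 6 mm of fully shut (all of step 3 and value of joint cover below 0.006 m and linear speed of plate below 0.02 m/s); the robot touches nothing.
It fails at once if the wire spool is moved more than 20 mm (distance of spool from where it was at the start of the episode above 0.02 m).
It fails at once if the square cup is moved more than 20 mm (distance of tube_stub from where it was at the start of the episode above 0.02 m).
It fails at once if the hammer is moved more than 20 mm (distance of hammer from where it was at the start of the episode above 0.02 m).
It fails at once if the spray can is moved more than 20 mm (distance of spray_can from where it was at the start of the episode above 0.02 m).
It also fails if it takes over 61 s, if anything falls off the work surface, if the arm or the gripper's body presses on something with over 40 N, if the wrist force passes 120 N, or if a joint passes its speed limit or range.

## Working session

There is one attempt and no reset: what is moved stays moved. The work goes in short steps, Python scripts to look and compute and a tool call to move; the robot and the scene stay as the last step left them, time stands still between calls to the robot, and variables do not carry over. Pictures are saved under pics/ and viewed, at most 10 in all, crops included, and the job is handed in when it is done.

Besides the shell and the picture viewer there is one more tool, called after "Emit:" as a command line: name --argument value ..., lists and objects as JSON in quotes. step_arm: Moves the arm, as the interface text tells. Its arguments: {"type":"object","properties":{"commands":{"type":"array","items":{"type":"number"}},"squeeze":{"type":"number"}},"required":["commands"]}

```bash
mkdir -p pics
python3 - <<'E'
from workcell import *
import cv2,numpy as np
for n in("scene","top"):
    im=camera(n); cv2.imwrite(f"pics/{n}0.png",im[:,:,::-1]); p=camera_params(n)
    print(n,np.round(p["mtx"],1).tolist(),np.round(p["dist"],3),np.round(p["extrinsics"],3).tolist())
o=get_obs();print({k:np.round(v,3) for k,v in o.items()})
E
```

```text
scene [[491.1, 0.0, 274.4], [0.0, 491.1, 202.9], [0.0, 0.0, 1.0]] [-0.077  0.     0.     0.     0.   ] [[0.337, 0.942, -0.009, -0.036], [0.814, -0.296, -0.5, -0.435], [-0.473, 0.161, -0.866, 1.798], [0.0, 0.0, 0.0, 1.0]]
top [[380.2, 0.0, 286.1], [0.0, 380.2, 209.4], [0.0, 0.0, 1.0]] [-0.031  0.     0.     0.     0.   ] [[-0.006, -1.0, 0.003, -0.163], [-0.992, 0.006, -0.127, 0.544], [0.126, -0.004, -0.992, 1.316], [0.0, 0.0, 0.0, 1.0]]
{'clock': np.float64(0.1), 'joint_pos': array([ 1.28 ,  0.333, -0.065,  1.461,  0.022,  1.35 , -0.089]), 'joint_velocities': array([ 0.   , -0.002,  0.001, -0.004, -0.   , -0.002, -0.   ]), 'tau': array([ 1.0000e-03, -6.2675e+01,  4.9000e-02, -3.9243e+01,  1.6000e-02,
        7.0000e-03, -0.0000e+00]), 'position': array([ 0.165, -0.602,  0.203]), 'ee_rot': array([ 0.991,  0.133, -0.   , -0.001]), 'ft_force': array([-0.505,  0.115, -0.663]), 'torque': array([-0.021,  0.005, -0.002]), 'grasp_force': np.float64(0.0), 'grip_width': np.float64(0.994)}
```

View pics/scene0.png

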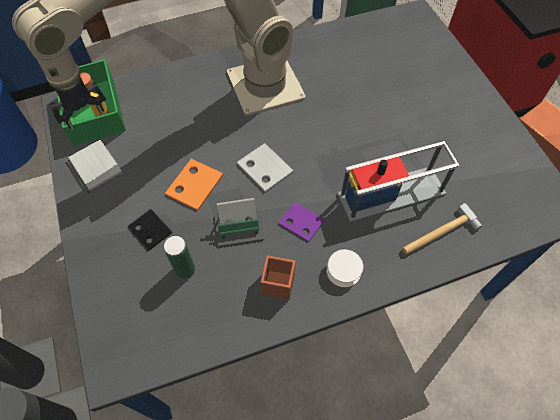

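View pics/top0.png

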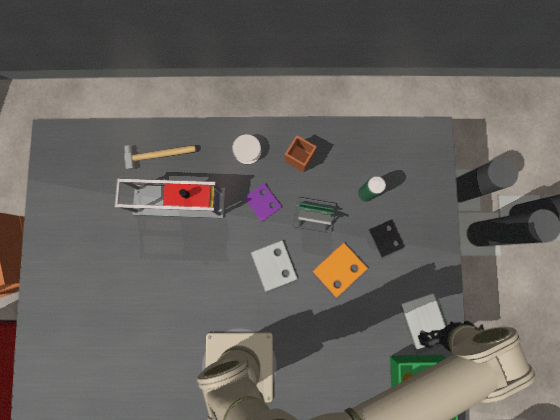

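Run:
```python
import cv2,numpy as np
s=cv2.imread("pics/scene0.png");t=cv2.imread("pics/top0.png")
def c(im,x,y,w,h):return cv2.resize(im[y:y+h,x:x+w],(400,300),interpolation=cv2.INTER_CUBIC)
cv2.imwrite("pics/crop.png",np.vstack([np.hstack([c(s,200,185,80,60),c(t,280,185,80,60)]),np.hstack([c(s,325,130,140,105),c(t,105,155,140,105)])]))
```

```text
(no output)
```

View pics/crop.png

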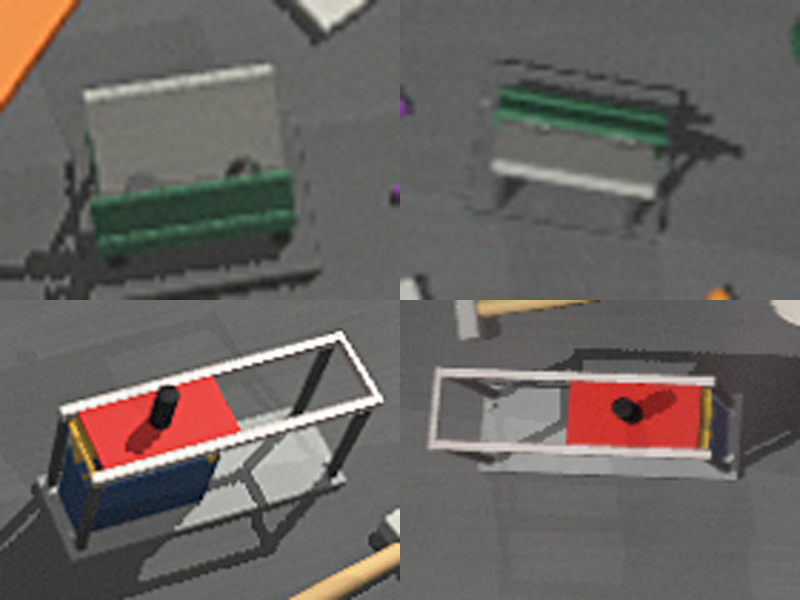

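The rack crop shows the bright plate with two bolt holes near its lower side and its top edge running (217,204)–(254,199) in scene and about (299,218)–(331,223) in top. The feeder crop shows the cover nearly shut, with rails (117,179)–(215,183) and the knob near (192,194) in top.

What could be taken for the plate (scene pixels):
- (238,217): bright plate in the green rack
- (265,166): larger bright plate lying flat
- (93,165): light-coloured block or plate
- (193,183): orange
- (150,229): black
- (300,221): purple

I choose (238,217), since it is steel, the smaller one in its colour, and in the rack.

```bash
cat > h.py <<'E'
import cv2,numpy as np
from workcell import *
P={n:camera_params(n) for n in("scene","top")}
def ray(n,uv):
    p=P[n];E=np.array(p["extrinsics"]);R,t=E[:3,:3],E[:3,3]
    q=cv2.undistortPoints(np.array(uv,float).reshape(-1,1,2),np.array(p["mtx"]),np.array(p["dist"]))[:,0]
    d=np.c_[q,np.ones(len(q))]@R; return -R.T@t,d/np.linalg.norm(d,axis=1)[:,None]
def plane(n,uv,z):
    c,d=ray(n,uv);return c+d*((z-c[2])/d[:,2])[:,None]
def tri(a,b):
    c1,d1=ray("scene",[a]);c2,d2=ray("top",[b]);d1,d2=d1[0],d2[0]
    s=np.linalg.lstsq(np.c_[d1,-d2],c2-c1,rcond=None)[0]
    p,q=c1+s[0]*d1,c2+s[1]*d2;return (p+q)/2,np.linalg.norm(p-q)
def proj(n,X):
    p=P[n];E=np.array(p["extrinsics"]);return cv2.projectPoints(np.array(X,float).reshape(-1,1,3),cv2.Rodrigues(E[:3,:3])[0],E[:3,3],np.array(p["mtx"]),np.array(p["dist"]))[0][:,0]
def big(im,box,f,k=4):
    x,y,w,h=box;c=cv2.resize(im[y:y+h,x:x+w],None,fx=k,fy=k,interpolation=cv2.INTER_CUBIC)
    m=f(c).astype(np.uint8);cs=cv2.findContours(m,cv2.RETR_EXTERNAL,cv2.CHAIN_APPROX_NONE)[0]
    c=max(cs,key=cv2.contourArea)[:,0]
    return (c+.5)/k-.5+[x,y]
def ends(c):
    b=cv2.boxPoints(cv2.minAreaRect(c.astype(np.float32)));
    e=[np.linalg.norm(b[i]-b[(i+1)%4]) for i in range(2)]
    i=int(np.argmin(e)); a,d=(b[i]+b[i+1])/2,(b[(i+2)%4]+b[(i+3)%4])/2
    return sorted([a,d],key=lambda v:v[0]),e
def grey(th):return lambda c:(c.min(2)>th)&(c.max(2).astype(int)-c.min(2)<40)
def red(c):c=c.astype(int);return (c[...,2]>140)&(c[...,1]<90)&(c[...,0]<90)
def white_rect(n,im,box,th=150):
    c=big(im,box,grey(th));X=plane(n,c,.158)[:,:2].astype(np.float32);return cv2.minAreaRect(X),cv2.boxPoints(cv2.minAreaRect(X))
E
python3 - <<'E'
from h import *
s=cv2.imread("pics/scene0.png");t=cv2.imread("pics/top0.png")
for th in(130,150,170):
    es,a=ends(big(s,(205,190,60,35),grey(th)));et,b=ends(big(t,(290,205,50,25),grey(th)))
    print(th,np.round(es,1).tolist(),np.round(et,1).tolist(),np.round(a,1),np.round(b,1))
    # scene left->right is -y..+y ; top right->left
    for i,j in((0,1),(1,0)):
        x,e=tri(es[i],et[j]);print("corner",np.round(x,4),round(e,4))
for n,im,box in(("scene",s,(330,135,140,70)),("top",t,(108,170,115,50))):
    for th in(130,160):
        r,b=white_rect(n,im,box,th);print(n,th,np.round(r[0],4),np.round(r[1],4),round(r[2],1),np.round(b,3).tolist())
    for z in(.158,):
        c=big(im,box,red);r=cv2.minAreaRect(plane(n,c,z)[:,:2].astype(np.float32));print("red",np.round(r[0],4),np.round(r[1],4),r[2])
E
```

```text
130 [[216.3000030517578, 203.8000030517578], [253.89999389648438, 198.10000610351562]] [[298.1000061035156, 217.5], [330.20001220703125, 223.10000610351562]] [38.   2.4] [ 2.7 32.6]
corner [ 0.487  -0.3139  0.1034] 0.0011
corner [ 0.5066 -0.2057  0.1046] 0.0
150 [[216.60000610351562, 203.8000030517578], [253.6999969482422, 198.1999969482422]] [[298.29998779296875, 217.60000610351562], [329.8999938964844, 223.10000610351562]] [37.5  1.8] [ 2. 32.]
corner [ 0.487  -0.313   0.1034] 0.0013
corner [ 0.5061 -0.2065  0.1039] 0.0003
170 [[243.10000610351562, 199.5], [248.89999389648438, 199.0]] [[299.1000061035156, 217.8000030517578], [310.79998779296875, 219.8000030517578]] [5.8 1.1] [ 1.1 11.9]
corner [ 0.4997 -0.2427  0.1069] 0.0118
corner [ 0.5043 -0.2147  0.1021] 0.0112
scene 130 [0.5823 0.2284] [0.3248 0.0989] 87.5 [[0.5260000228881836, 0.06800000369548798], [0.625, 0.06400000303983688], [0.6389999985694885, 0.3880000114440918], [0.5400000214576721, 0.3930000066757202]]
scene 160 [0.5823 0.2283] [0.3232 0.097 ] 87.5 [[0.5270000100135803, 0.0689999982714653], [0.6240000128746033, 0.06499999761581421], [0.6380000114440918, 0.3880000114440918], [0.5410000085830688, 0.3919999897480011]]
red [0.5793 0.1572] [0.1516 0.0716] 87.71517181396484
top 130 [0.5687 0.2144] [0.3542 0.1181] 87.7 [[0.503000020980835, 0.03999999910593033], [0.6209999918937683, 0.03500000014901161], [0.6349999904632568, 0.3889999985694885], [0.5170000195503235, 0.39399999380111694]]
top 160 [0.5786 0.2286] [0.3211 0.0966] 87.6 [[0.5239999890327454, 0.07000000029802322], [0.6200000047683716, 0.06599999964237213], [0.6340000033378601, 0.3869999945163727], [0.5370000004768372, 0.39100000262260437]]
red [0.577  0.1582] [0.1516 0.0729] 87.62010955810547
```

Measured: feeder origin ≈ (0.577, 0.151), yaw −2.4°. The knob is at (0.578, 0.158), about 7 mm ajar. The plate's top edge is centred at (0.497, −0.260, 0.105), yaw −10.3°. I'll move up and head for the knob.

Emit:
step_arm --commands '[70,0,0,0.08,0,0,0,70,0,0,0.16,0,0,-0.05,70,0.3,0.667,0.16,0,0,-0.098,70,0.3,0.667,0.16,0,0,-0.098,70,0.3,0.667,0.16,0,0,-0.098,70,0.3,0.667,0.16,0,0,-0.098,70,0.3,0.667,0.16,0,0,-0.098,70,0.3,0.667,0.16,0,0,-0.098,70,0.3,0.667,0.16,0,0,-0.098,70,0.3,0.667,0.16,0,0,-0.098]' --squeeze 25

```text
clock: 1.35
position: [0.347, -0.1985, 0.2999]
ee_rot: [1.0, -0.016, 0.0, 0.0]
ft_force: [-0.9, -1.7, -0.5]
grip_width: 0.821
grasp_force: 0.0
```

Emit:
step_arm --commands '[60,0.388,0.6,0,0,0,-0.003,60,0.388,0.6,0,0,0,-0.003,60,0.388,0.6,0,0,0,-0.003,60,0.388,0.6,0,0,0,-0.003,60,0.388,0.6,0,0,0,-0.003,60,0.388,0.6,0,0,0,-0.003,60,0.388,0.6,0,0,0,-0.003,60,0.388,0.6,0,0,0,-0.003,60,0.388,0.6,0,0,0,-0.003,60,0.388,0.6,0,0,0,-0.003]'

```text
clock: 2.6
position: [0.5784, 0.1556, 0.2999]
ee_rot: [1.0, -0.026, 0.0, 0.001]
ft_force: [0.3, 0.5, 0.0]
grip_width: 0.707
grasp_force: 0.0
```

Emit:
step_arm --commands '[60,0,0,-0.07,0,0,0,60,0,0,-0.14,0,0,0,60,0,0,-0.18,0,0,0,60,0,0,-0.213,0,0,0,60,0,0,-0.213,0,0,0,60,0,0,-0.213,0,0,0,15,0,0,-0.213,0,0,0,15,0,0,-0.213,0,0,0,15,0,0,-0.213,0,0,0,15,0,0,-0.213,0,0,0]'

```text
clock: 3.85
position: [0.5785, 0.1576, 0.1726]
ee_rot: [1.0, -0.025, 0.001, -0.0]
ft_force: [-1.5, -1.5, 5.0]
grip_width: 0.256
grasp_force: 24.3
```

Emit:
step_arm --commands '[15,0.001,0.03,0,0,0,0,15,0.003,0.07,0,0,0,0,15,0.005,0.11,0,0,0,0,15,0.006,0.15,0,0,0,0,15,0.008,0.19,0,0,0,0,15,0.009,0.22,0,0,0,0,15,0.01,0.235,0,0,0,0,15,0.0103,0.243,0,0,0,0,15,0.0103,0.243,0,0,0,0,15,0.0103,0.243,0,0,0,0]'

```text
clock: 5.1
position: [0.5843, 0.2993, 0.1725]
ee_rot: [1.0, -0.026, -0.001, 0.003]
ft_force: [-8.9, -15.1, 13.9]
grip_width: 0.259
grasp_force: 25.9
```

Emit:
step_arm --commands '[15,-0.002,-0.006,0,0,0,0,60,-0.002,-0.006,0,0,0,0,60,-0.002,-0.006,0,0,0,0,60,-0.002,-0.006,0,0,0,0,60,-0.002,-0.006,0,0,0,0,60,-0.002,-0.006,0.1,0,0,0,60,-0.002,-0.006,0.2,0,0,0,60,-0.1,-0.2,0.22,0,0,0.05,60,-0.15,-0.3,0.22,0,0,0.1,60,-0.2,-0.4,0.22,0,0,0.15]'

```text
clock: 6.35
position: [0.5014, 0.1364, 0.3022]
ee_rot: [0.979, 0.204, 0.0, 0.0]
ft_force: [-0.2, -1.7, 1.0]
grip_width: 0.702
grasp_force: 0.0
```

Run:
```python
from h import *
for n,box in(("scene",(330,135,140,70)),("top",(108,170,115,50))):
    im=camera(n)[:,:,::-1].copy();cv2.imwrite(f"pics/{n}1.png",im)
    for th in(160,):
        r,b=white_rect(n,im,box,th);print(n,th,np.round(r[0],4),np.round(r[1],4),round(r[2],1))
    c=big(im,box,red);r=cv2.minAreaRect(plane(n,c,.158)[:,:2].astype(np.float32));print("red",np.round(r[0],4),np.round(r[1],4),r[2])
o=get_obs();print(o["position"],o["ee_rot"],o["joint_pos"])
s=cv2.imread("pics/scene1.png");t=cv2.imread("pics/top1.png")
c=lambda im,x,y,w,h:cv2.resize(im[y:y+h,x:x+w],(400,300),interpolation=cv2.INTER_CUBIC)
cv2.imwrite("pics/crop1.png",np.hstack([c(s,325,130,140,105),c(t,105,155,140,105)]))
```

```text
scene 160 [0.5823 0.2284] [0.3238 0.097 ] 87.6
red [0.5845 0.2989] [0.1524 0.0721] 87.85525512695312
top 160 [0.6191 0.1595] [0.1837 0.0097] 87.6
red [0.6117 0.2337] [0.0199 0.01  ] 85.48567962646484
[0.50208022 0.13025585 0.30247286] [9.79905707e-01 1.99449729e-01 3.98887531e-05 2.14710579e-03] [ 0.56977056  0.16476943 -1.01521458  1.53313562  0.14417073  1.5224332
 -1.61567013]
```

View pics/crop1.png

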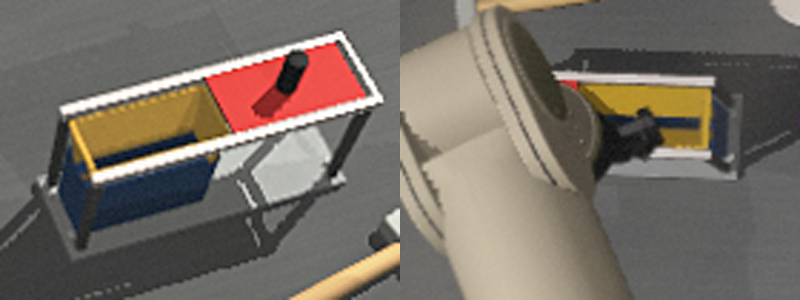

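The cover is fully open: in the scene crop its red panel sits at the far end of the rails and the yellow funnel is uncovered. Next is the rack.

Emit:
step_arm --commands '[40,-0.02,-0.1,0,0,0,0.06,40,-0.04,-0.2,0,0,0,0.12,40,-0.06,-0.3,0,0,0,0.18,40,-0.08,-0.4,0,0,0,0.24,40,-0.08,-0.51,0,0,0,0.309,40,-0.08,-0.51,-0.08,0,0,0.309,40,-0.08,-0.51,-0.08,0,0,0.309,40,-0.08,-0.51,-0.08,0,0,0.309,40,-0.08,-0.51,-0.08,0,0,0.309,40,-0.08,-0.51,-0.08,0,0,0.309]'

```text
clock: 7.7
position: [0.4548, -0.1671, 0.2551]
ee_rot: [0.772, 0.636, 0.0, 0.0]
ft_force: [-0.1, -0.1, -0.2]
grip_width: 0.468
grasp_force: 0.0
```

```bash
cat >> h.py <<'E'
from scipy.spatial.transform import Rotation as R_
def Rt(alpha,tilt):  # tool down at alpha deg, then tilted forward (deg) about the plate's y
    a=np.radians(alpha);y=np.array([np.sin(a),-np.cos(a),0]);z=np.array([0,0,-1.]);x=np.cross(y,z)
    return R_.from_rotvec(-np.radians(tilt)*x)*R_.from_matrix(np.c_[x,y,z])
def cmd(p,R):
    o=get_obs();rv=(R*R_.from_quat(o["ee_rot"]).inv()).as_rotvec()/np.pi
    print("at",np.round(o["position"],4),"cmd",np.round((np.array(p)-o["position"])/.6,4),np.round(rv,4),"q",np.round(o["joint_pos"],2))
E
python3 - <<'E'
from h import *
R=Rt(79.7,30);print(R.as_matrix().round(3))
T=np.array([.4967,-.2598,.105]);pz=-R.as_matrix()[:,2]
cmd(T+pz*.07,R);cmd(T-pz*.034,R)
E
```

```text
[[ 0.179  0.852  0.492]
 [ 0.984 -0.155 -0.089]
 [-0.     0.5   -0.866]]
at [ 0.4548 -0.1671  0.2551] cmd [ 0.0124 -0.144  -0.1491] [-0.0308 -0.1635  0.0041] q [ 1.03  0.04 -0.78  1.7   0.03  1.41  0.05]
at [ 0.4548 -0.1671  0.2551] cmd [ 0.0977 -0.1595 -0.2992] [-0.0308 -0.1635  0.0041] q [ 1.03  0.04 -0.78  1.7   0.03  1.41  0.05]
```

Emit:
step_arm --commands '[40,0.004,-0.05,-0.02,-0.0103,-0.0545,0.0014,40,0.008,-0.1,-0.05,-0.0205,-0.109,0.0027,40,0.0124,-0.144,-0.1,-0.0308,-0.1635,0.0041,40,0.0124,-0.144,-0.149,-0.0308,-0.1635,0.0041,40,0.0124,-0.144,-0.149,-0.0308,-0.1635,0.0041,40,0.0124,-0.144,-0.149,-0.0308,-0.1635,0.0041,40,0.0124,-0.144,-0.149,-0.0308,-0.1635,0.0041,40,0.0124,-0.144,-0.149,-0.0308,-0.1635,0.0041,40,0.0124,-0.144,-0.149,-0.0308,-0.1635,0.0041,40,0.0124,-0.144,-0.149,-0.0308,-0.1635,0.0041]'

```text
clock: 8.95
position: [0.4617, -0.2545, 0.1651]
ee_rot: [0.742, 0.619, 0.166, 0.198]
ft_force: [0.5, -0.1, -1.2]
grip_width: 0.469
grasp_force: 0.0
```

Run:
```python
from h import *
R=Rt(79.7,30)
T=np.array([.4967,-.2598,.105]);pz=-R.as_matrix()[:,2]
cmd(T-pz*.034,R);o=get_obs()
im=camera("scene")[:,:,::-1].copy();print(proj("scene",[o["position"],T]))
cv2.imwrite("pics/pre.png",cv2.resize(im[120:270,150:350],(800,600),interpolation=cv2.INTER_CUBIC))
```

```text
at [ 0.4617 -0.2545  0.1651] cmd [ 0.0863 -0.0139 -0.1492] [-0.0004 -0.0003  0.0002] q [ 1.14 -0.19 -0.53  2.19 -0.48  0.68  0.72]
[[231.65805466 179.59358666]
 [235.21836509 200.77194053]]
```

View pics/pre.png

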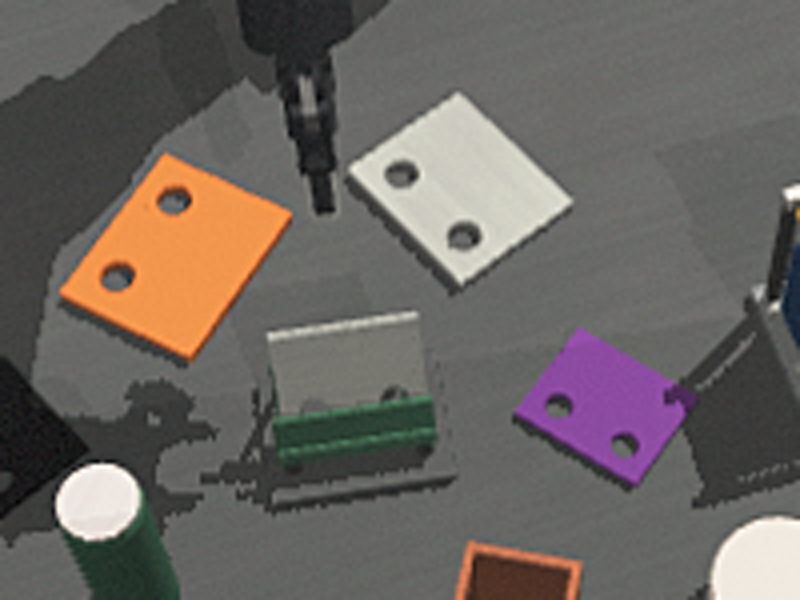

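The fingertips are at about (231,172), centred over the plate's top edge at (217,204)–(254,198). I'll go down along the slope.

Emit:
step_arm --commands '[40,0.014,-0.002,-0.025,0,0,0,40,0.029,-0.005,-0.05,0,0,0,40,0.043,-0.007,-0.075,0,0,0,40,0.052,-0.008,-0.09,0,0,0,40,0.061,-0.01,-0.105,0,0,0,40,0.07,-0.011,-0.12,0,0,0,40,0.079,-0.0125,-0.135,0,0,0,40,0.086,-0.014,-0.149,0,0,0,40,0.086,-0.014,-0.149,0,0,0,40,0.086,-0.014,-0.149,0,0,0]'

```text
clock: 10.25
position: [0.5133, -0.2629, 0.0757]
ee_rot: [0.742, 0.619, 0.166, 0.198]
ft_force: [0.2, 0.4, -0.3]
grip_width: 0.466
grasp_force: 0.0
```

Emit:
step_arm --commands '[30,0,0,0,0,0,0,20,0,0,0,0,0,0,10,0,0,0,0,0,0,4,0,0,0,0,0,0,2,0,0,0,0,0,0,2,0,0,0,0,0,0,2,0,0,0,0,0,0,2,0,0,0,0,0,0,2,0,0,0,0,0,0,2,0,0,0,0,0,0]' --squeeze 60

```text
clock: 11.5
position: [0.5142, -0.2634, 0.0767]
ee_rot: [0.742, 0.619, 0.166, 0.199]
ft_force: [-0.6, 2.3, 6.5]
grip_width: 0.066
grasp_force: 58.9
```

Emit:
step_arm --commands '[2,-0.008,0.0015,0.0144,0,0,0,2,-0.02,0.0036,0.035,0,0,0,2,-0.033,0.006,0.058,0,0,0,2,-0.045,0.0082,0.079,0,0,0,2,-0.057,0.0104,0.1,0,0,0,2,-0.07,0.0127,0.123,0,0,0,2,-0.082,0.0149,0.144,0,0,0,2,-0.09,0.0164,0.159,0,0,0,2,-0.09,0.0164,0.2,0,0,0,2,-0.09,0.0164,0.22,0,0,0]'

```text
clock: 12.75
position: [0.459, -0.253, 0.2081]
ee_rot: [0.742, 0.619, 0.166, 0.198]
ft_force: [0.2, -0.4, -7.1]
grip_width: 0.063
grasp_force: 60.3
```

Run:
```python
from h import *
o=get_obs();print(o["ft_force"],o["grip_width"],o["grasp_force"])
cmd([.4,-.1,.32],Rt(87.6,0));cmd([.5772,.1503,.32],Rt(87.6,0))
im=camera("scene")[:,:,::-1].copy()
cv2.imwrite("pics/held.png",cv2.resize(im[90:240,150:350],(800,600),interpolation=cv2.INTER_CUBIC))
```

```text
[ 0.2098893  -0.35263617 -7.09926194] 0.06346050949263826 60.34696698188782
at [ 0.459  -0.253   0.2081] cmd [-0.0984  0.255   0.1866] [0.0182 0.1654 0.0431] q [ 1.16 -0.25 -0.53  2.14 -0.48  0.79  0.7 ]
at [ 0.459  -0.253   0.2081] cmd [0.1969 0.6722 0.1866] [0.0182 0.1654 0.0431] q [ 1.16 -0.25 -0.53  2.14 -0.48  0.79  0.7 ]
```

View pics/held.png

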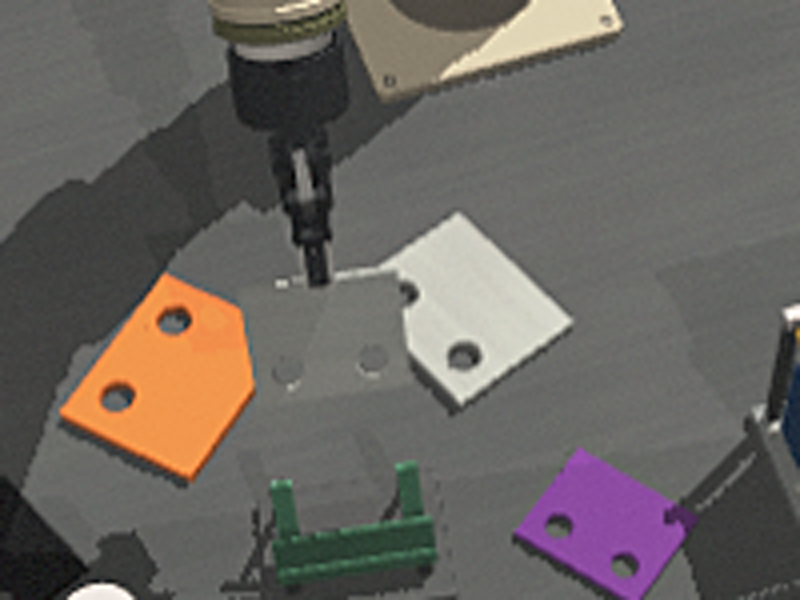

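Run:
```python
from h import *
o=get_obs();M=R_.from_quat(o["ee_rot"]).as_matrix();p=o["position"]
X=[p]+[p-M[:,2]*a+M[:,0]*b for a,b in((.034,-.055),(.034,.055),(-.056,-.055),(-.056,.055))]
print(((proj("scene",X)-[150,90])*4).round())
t=camera("top")[:,:,::-1].copy();print(proj("top",X).round(1))
im=camera("scene")[:,:,::-1].copy()
u=proj("top",X)[0].astype(int)
f=lambda im,x,y:cv2.resize(im[y:y+60,x:x+80],(800,600),interpolation=cv2.INTER_CUBIC)
g=cv2.resize(f(im,195,140),(400,300));h=cv2.resize(f(t,u[0]-40,u[1]-30),(400,300))
cv2.imwrite("pics/held2.png",np.clip(np.hstack([g,h])*1.6,0,255).astype(np.uint8));print(u)
```

```text
[[322. 321.]
 [235. 288.]
 [395. 265.]
 [255. 403.]
 [410. 381.]]
[[314.9 229. ]
 [332.9 237. ]
 [296.6 230.7]
 [332.1 224.5]
 [298.3 218.6]]
[314 229]
```

View pics/held2.png

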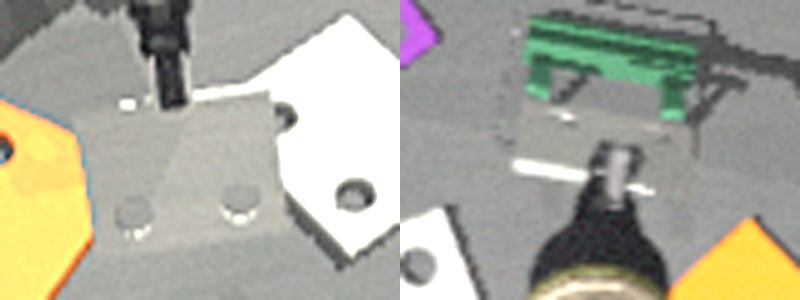

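The plate is held centrally: its corners at (209,164), (249,158) and (214,190) in scene match the prediction within about 2 px. Next I turn it upright and carry it over.

Emit:
step_arm --commands '[2,-0.003,0.02,0.05,0.003,0.03,0.007,2,-0.006,0.05,0.1,0.007,0.062,0.016,2,-0.009,0.09,0.14,0.011,0.1,0.026,2,-0.012,0.13,0.17,0.0145,0.13,0.034,2,-0.015,0.18,0.187,0.0182,0.1654,0.0431,2,0.01,0.24,0.187,0.0182,0.1654,0.0431,2,0.05,0.31,0.187,0.0182,0.1654,0.0431,2,0.08,0.38,0.187,0.0182,0.1654,0.0431,2,0.1,0.43,0.187,0.0182,0.1654,0.0431,2,0.11,0.45,0.187,0.0182,0.1654,0.0431]'

```text
clock: 14.15
position: [0.5255, 0.0194, 0.3187]
ee_rot: [0.721, 0.693, 0.001, -0.001]
ft_force: [0.3, 0.3, -7.1]
grip_width: 0.063
grasp_force: 60.2
```

Run:
```python
from h import *
o=get_obs();print(o["ft_force"],o["grip_width"],o["grasp_force"],o["ee_rot"])
cmd([.5772,.1503,.25],Rt(87.6,0))
```

```text
[ 0.33582192  0.31209442 -7.10017569] 0.0629033221477003 60.229666088707745 [ 7.20743947e-01  6.93200283e-01  5.85084939e-04 -1.09024596e-03]
at [0.5255 0.0194 0.3187] cmd [ 0.0861  0.2182 -0.1144] [-0.0008 -0.0002 -0.0009] q [ 0.79  0.19 -1.04  1.48  0.16  1.56 -0.28]
```

Emit:
step_arm --commands '[2,0.025,0.06,0,0,0,0,2,0.05,0.12,0,0,0,0,2,0.07,0.17,0,0,0,0,2,0.08,0.2,0,0,0,0,2,0.086,0.218,0,-0.0008,0,-0.0009,2,0.086,0.218,-0.04,-0.0008,0,-0.0009,2,0.086,0.218,-0.08,-0.0008,0,-0.0009,2,0.086,0.218,-0.114,-0.0008,0,-0.0009,2,0.086,0.218,-0.114,-0.0008,0,-0.0009,2,0.086,0.218,-0.114,-0.0008,0,-0.0009]'

```text
clock: 15.4
position: [0.5773, 0.1474, 0.2521]
ee_rot: [0.723, 0.691, -0.0, 0.001]
ft_force: [0.5, -0.4, -7.0]
grip_width: 0.062
grasp_force: 60.2
```

Run:
```python
from h import *
o=get_obs();M=R_.from_quat(o["ee_rot"]).as_matrix();p=o["position"]
cmd([.5772,.1503,.164],Rt(87.6,0))
X=[p]+[p-M[:,2]*a+M[:,0]*b+M[:,1]*c for a,b,c in((.034,-.055,.004),(.034,.055,.004),(-.056,-.055,.004),(-.056,.055,.004))]
im=camera("scene")[:,:,::-1].copy();t=camera("top")[:,:,::-1].copy()
for n,a,x,y in(("scene",im,330,90),("top",t,150,150)):print(n,((proj(n,X)-[x,y])*4).round().tolist())
f=lambda im,x,y:cv2.resize(im[y:y+120,x:x+100],(400,480),interpolation=cv2.INTER_CUBIC)
cv2.imwrite("pics/over.png",np.hstack([f(im,330,90),f(t,150,150)]))
```

```text
at [0.5773 0.1474 0.2521] cmd [-1.000e-04  4.900e-03 -1.469e-01] [0.0007 0.0003 0.0013] q [ 0.45  0.42 -1.03  1.43  0.36  1.5  -0.62]
scene [[211.0, 253.0], [147.0, 248.0], [298.0, 209.0], [127.0, 324.0], [270.0, 286.0]]
top [[127.0, 158.0], [190.0, 147.0], [40.0, 142.0], [216.0, 168.0], [78.0, 163.0]]
```

View pics/over.png

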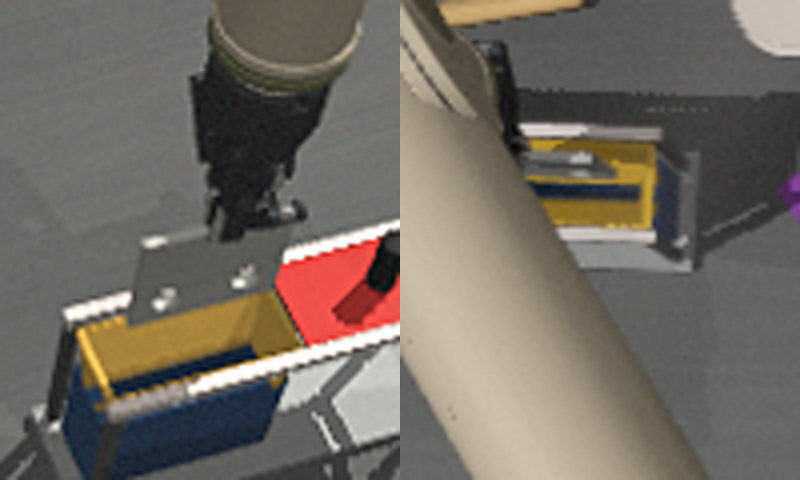

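Emit:
step_arm --commands '[2,0,0.0027,-0.03,0.0007,0.0003,0.0013,2,0,0.0027,-0.06,0.0007,0.0003,0.0013,2,0,0.0027,-0.08,0.0007,0.0003,0.0013,2,0,0.0027,-0.1,0.0007,0.0003,0.0013,2,0,0.0027,-0.115,0.0007,0.0003,0.0013,2,0,0.0027,-0.125,0.0007,0.0003,0.0013,2,0,0.0027,-0.135,0.0007,0.0003,0.0013,2,0,0.0027,-0.14,0.0007,0.0003,0.0013,2,0,0.0027,-0.14,0.0007,0.0003,0.0013,2,0,0.0027,-0.14,0.0007,0.0003,0.0013]'

```text
clock: 16.75
position: [0.577, 0.1494, 0.1676]
ee_rot: [0.721, 0.692, -0.0, -0.0]
ft_force: [0.1, -0.9, -6.2]
grip_width: 0.064
grasp_force: 60.2
```

Run:
```python
from h import *
o=get_obs();print(o["position"],o["ft_force"],o["torque"],o["ee_rot"])
im=camera("scene")[:,:,::-1].copy()
cv2.imwrite("pics/in.png",cv2.resize(im[120:220,330:460],(780,600),interpolation=cv2.INTER_CUBIC))
```

```text
[0.57695981 0.14943057 0.16762414] [ 0.11928398 -0.91175961 -6.15500355] [ 0.01277419  0.0354313  -0.03856114] [ 7.21446188e-01  6.92470473e-01 -1.81340878e-04 -9.37980131e-05]
```

View pics/in.png

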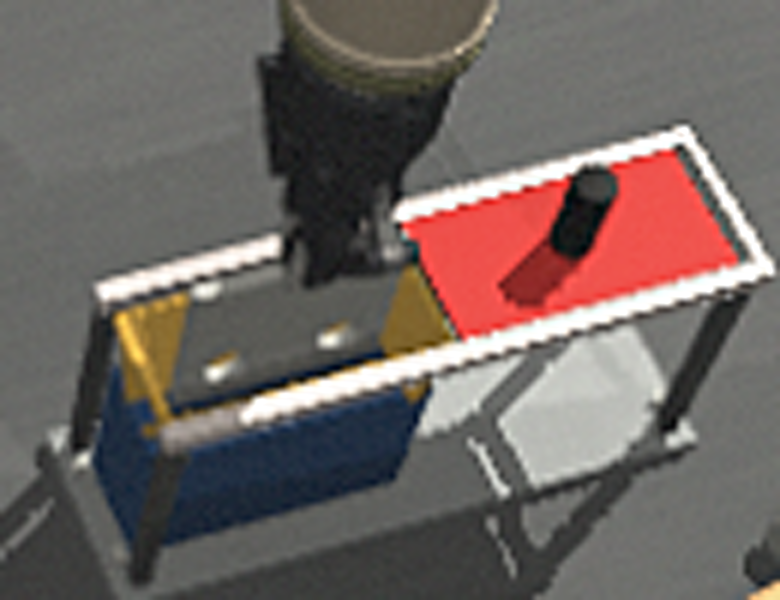

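Emit:
step_arm --commands '[2,0,-0.003,0,0,0,0,2,0,-0.003,-0.003,0,0,0,2,0,-0.003,-0.006,0,0,0,2,0,-0.003,-0.009,0,0,0,2,0,-0.003,-0.012,0,0,0,2,0,-0.003,-0.012,0,0,0,2,0,-0.003,-0.012,0,0,0,2,0,-0.003,-0.012,0,0,0,2,0,-0.003,-0.012,0,0,0,2,0,-0.003,-0.012,0,0,0]'

```text
clock: 18.05
position: [0.5768, 0.1475, 0.1602]
ee_rot: [0.721, 0.692, -0.0, -0.0]
ft_force: [0.6, 1.2, -5.7]
grip_width: 0.066
grasp_force: 60.2
```

Emit:
step_arm --commands '[2,0,0.001,0,0,0,0,20,0,0.001,0,0,0,0,20,0,0.001,0,0,0,0,20,0,0.001,0,0,0,0,20,0,0.001,0,0,0,0,20,0,0.001,0,0,0,0,20,0,0.001,0,0,0,0,20,0,0.001,0,0,0,0,20,0,0.001,0,0,0,0,20,0,0.001,0,0,0,0]'

```text
clock: 19.3
position: [0.5768, 0.1482, 0.1602]
ee_rot: [0.721, 0.692, -0.0, -0.0]
ft_force: [-0.1, 0.7, -0.2]
grip_width: 0.23
grasp_force: 0.0
```

Emit:
step_arm --commands '[20,0,0,0.05,0,0,0,20,0,0,0.1,0,0,0,20,0,0,0.15,0,0,0,20,0,0,0.22,0,0,0,20,0,0,0.22,0,0,-0.05,20,0,0,0.22,0,0,-0.1,40,0,0.1,0.22,0,0,-0.16,60,0,0.15,0.22,0,0,-0.22,60,0.012,0.25,0.22,0,0,-0.28,60,0.012,0.25,0.22,0,0,-0.34]'

```text
clock: 20.55
position: [0.5813, 0.3044, 0.2912]
ee_rot: [0.972, 0.236, -0.001, -0.002]
ft_force: [-0.5, -0.7, 0.4]
grip_width: 0.705
grasp_force: 0.0
```

Run:
```python
from h import *
o=get_obs();print(o["ft_force"]);cmd([.5838,.2985,.29],Rt(-2.5,0));cmd([.5838,.2985,.1725],Rt(-2.5,0))
im=camera("scene")[:,:,::-1].copy()
c=big(im,(330,135,140,70),red);r=cv2.minAreaRect(plane("scene",c,.158)[:,:2].astype(np.float32));print("red",np.round(r[0],4),np.round(r[1],4))
cv2.imwrite("pics/drop.png",cv2.resize(im[120:220,330:460],(780,600),interpolation=cv2.INTER_CUBIC))
```

```text
[-0.53805633 -0.67083396  0.39450216]
at [0.5813 0.3044 0.2912] cmd [ 0.0041 -0.0099 -0.0019] [-0.0012 -0.0008 -0.1654] q [-0.    0.5  -0.85  1.18  0.36  1.61 -1.86]
at [0.5813 0.3044 0.2912] cmd [ 0.0041 -0.0099 -0.1978] [-0.0012 -0.0008 -0.1654] q [-0.    0.5  -0.85  1.18  0.36  1.61 -1.86]
red [0.5845 0.2989] [0.1526 0.0719]
```

View pics/drop.png

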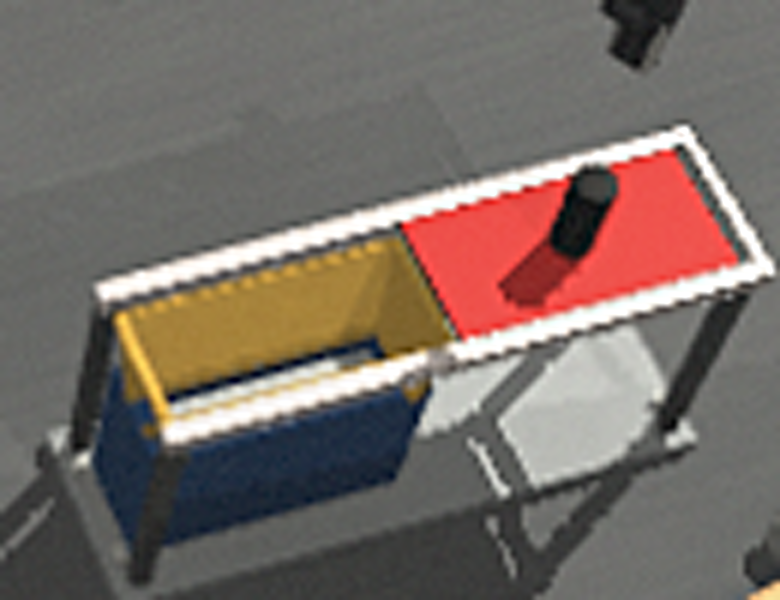

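The bright plate strip now lies below the throat at about (360–392, 180–188), so the plate has dropped. I'll take the knob again.

Emit:
step_arm --commands '[60,0.004,-0.01,0,-0.001,-0.001,-0.055,60,0.004,-0.01,0,-0.001,-0.001,-0.11,60,0.004,-0.01,0,-0.001,-0.001,-0.165,60,0.004,-0.01,0,-0.001,-0.001,-0.165,60,0.004,-0.01,0,-0.001,-0.001,-0.165,60,0.004,-0.01,0,-0.001,-0.001,-0.165,60,0.004,-0.01,0,-0.001,-0.001,-0.165,60,0.004,-0.01,0,-0.001,-0.001,-0.165,60,0.004,-0.01,0,-0.001,-0.001,-0.165,60,0.004,-0.01,0,-0.001,-0.001,-0.165]'

```text
clock: 21.85
position: [0.5864, 0.2922, 0.2922]
ee_rot: [1.0, -0.022, 0.001, 0.001]
ft_force: [-0.2, 0.4, -0.5]
grip_width: 0.7
grasp_force: 0.0
```

Run:
```python
from h import *
cmd([.5838,.2985,.1725],Rt(-2.5,0))
```

```text
at [0.5864 0.2922 0.2922] cmd [-0.0044  0.0105 -0.1994] [0.001  0.0006 0.0003] q [-0.04  0.47 -0.75  1.19  0.32  1.6  -2.34]
```

Emit:
step_arm --commands '[60,-0.0044,0.0105,0,0,0,0,60,-0.0044,0.0105,-0.07,0,0,0,60,-0.0044,0.0105,-0.14,0,0,0,60,-0.0044,0.0105,-0.18,0,0,0,60,-0.0044,0.0105,-0.198,0,0,0,60,-0.0044,0.0105,-0.198,0,0,0,15,-0.0044,0.0105,-0.198,0,0,0,15,-0.0044,0.0105,-0.198,0,0,0,15,-0.0044,0.0105,-0.198,0,0,0,15,-0.0044,0.0105,-0.198,0,0,0]' --squeeze 25

```text
clock: 23.1
position: [0.5842, 0.2988, 0.1746]
ee_rot: [1.0, -0.022, 0.002, 0.001]
ft_force: [-1.0, -0.5, 6.2]
grip_width: 0.258
grasp_force: 24.4
```

Emit:
step_arm --commands '[15,-0.0013,-0.03,0,0,0,0,15,-0.003,-0.07,0,0,0,0,15,-0.0047,-0.11,0,0,0,0,15,-0.0064,-0.15,0,0,0,0,15,-0.008,-0.19,0,0,0,0,15,-0.0095,-0.225,0,0,0,0,15,-0.0102,-0.242,0,0,0,0,15,-0.0107,-0.2525,0,0,0,0,15,-0.0107,-0.2525,0,0,0,0,15,-0.0107,-0.2525,0,0,0,0]'

```text
clock: 24.35
position: [0.578, 0.1491, 0.1746]
ee_rot: [1.0, -0.022, 0.002, -0.0]
ft_force: [2.8, 7.4, 3.3]
grip_width: 0.256
grasp_force: 25.4
```

At the stop (7 N reaction). I'll release and retreat upward.

Emit:
step_arm --commands '[15,0,0.001,0,0,0,0,60,0,0.001,0,0,0,0,60,0,0.001,0,0,0,0,60,0,0.001,0,0,0,0,60,0,0.001,0,0,0,0,60,0,0.001,0.07,0,0,0,60,0,0.001,0.15,0,0,0,60,0,0.001,0.22,0,0,0,60,-0.1,-0.1,0.22,0,0,0,60,-0.2,-0.2,0.22,0,0,0]'

```text
clock: 25.6
position: [0.4884, 0.0585, 0.3052]
ee_rot: [1.0, -0.022, 0.001, 0.001]
ft_force: [0.5, -0.0, 1.5]
grip_width: 0.703
grasp_force: 0.0
```

Run:
```python
from h import *
im=camera("scene")[:,:,::-1].copy()
c=big(im,(330,135,140,70),red);r=cv2.minAreaRect(plane("scene",c,.158)[:,:2].astype(np.float32));print("red",np.round(r[0],4),np.round(r[1],4))
o=get_obs();print(o["position"],o["ft_force"],abs(o["joint_velocities"]).max())
```

```text
red [0.5789 0.1492] [0.1524 0.0714]
[0.48408601 0.05209897 0.30512459] [ 2.50778163 -2.30516729  1.04287039] 0.19058084955599935
```

Measured the same way, the cover centre has moved from 0.2989 to 0.1492 in y, which is the full 150 mm stroke. I'll hand in.

```bash
python3 -c "
from workcell import *
camera('scene');camera('scene');print(hand_in())"
```

```text
the job is handed in; nothing more can be done
None
```

I handed the job in at about 26 s; it returned no verdict. The cover was slid fully open, the plate was released in the funnel and seen lying in the well, the cover was shut again by its full 150 mm stroke, and I touched none of the bystanders.

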